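Clamp the domed stake in the bench holder

ROBOT

A 7-joint arm with a two-finger parallel gripper is mounted at the origin on the work surface. World frame = base frame: x ahead of the robot, y to its left, z up, the work surface at z = 0. Lengths are in m, angles in rad, forces in N, time in s.
With the tool pointing down it reaches from about 0.425 to 0.875 m from the base axis. Payload 4.7 kg.
Tool frame: the origin (TCP) lies where the fingers leave the gripper's body, on its centre line; the fingertips stand 70 mm ahead of it and the grasp point (between the pads) lies 51 mm ahead of it; z points along the fingers, y is the line along which they close (so a half turn about z gives the same grasp; the last joint's range is limited). The gripper opens to 87 mm and grips with 3 to 60 N. Pads are 19 mm wide; open, the fingers measure 117 mm over their backs; the gripper's body (75 mm by 190 mm) begins 51 mm behind the grasp point.
Start: joints at [-1.31, 0.321, -0.07, 1.45, 0.023, 1.371, -0.057], TCP at [0.159, 0.63, 0.292] pointing down, gripper open.
Joint ranges: [-2.86, 2.86], [-0.3, 2.09], [-1.38, 1.24], [0.06, 2.45], [-1.56, 4.7], [0.09, 2.05], [-2.69, 2.69]. Speed limits (rad/s): [2.57, 2.57, 3.14, 3.14, 3.14, 3.14, 3.14].

INTERFACE

Orientations are given as a rotation vector (axis times angle).
In Python, from bench import ctrl gives the robot as it stands.
- The arm moves only by the tool play_rows, never from a script. Its argument "increments" is a list that holds one entry, the list of rows, each a list of 7 numbers: the shift along the tool's x, y, z as a fraction of full scale, then the turn, a rotation vector about the tool's x, y, z as a fraction of full scale, then the gripper command: -1 is shut, 1 is fully open, values between are in proportion. A call has 1 to 8 rows; each row is the pose to reach, as a shift and turn from the pose commanded when the call began, along the tool's axes at that moment; what a row does not reach only later rows make up. Full scale, the value 1, is 0.1 m for a shift and 90 degrees for a turn. A row lasts 1/10 s, in which the tool goes at most 50 mm and 8.59 degrees, less where a joint would pass 70% of its speed; a pose out of reach is approached as far as the arm can. A call with a number of a shift or a turn outside -1 to 1 is refused whole. A call with a gripper value outside its range is refused whole. The fingers move at their own pace and stop on an object; "squeeze" is the grip in N (left out, the last holds). Time passes only in rows, so rows that repeat a pose let the fingers close. It gives the time, the measured TCP pose, the force, the opening and the grip force at its end, in the units of the state.
- ctrl.get_state(): the state, without advancing time (a new reading comes with each control period).
- ctrl.get_image(name): name is "scene" or "top"; returns the picture (420x560x3 uint8, red, green, blue); there is no depth.
- ctrl.get_calibration(name): a dict with "vertical_fov" (degrees; the focal length in pixels is half the picture's height over the tangent of half this angle, whatever the lens; pixels are square), "cx", "cy" (the principal point, pixels), "R" (3x3) and "t" (3): a world point X has camera coordinates R X + t. Camera axes: x right, y down, z forward; pixel columns grow to the right and rows downward; lengths in m; the calibration is good to about 2 mm. A picture is of the moment at which its call begins. get_calibration takes no time and is no camera call.
- ctrl.close_job(): hands the job in; it is judged then, once.
The state is a dict: "time": time; "joint_positions": joint angles; "qd": joint speeds; "joint_torque": joint torques, N m; "position": TCP position; "tool_rot": TCP orientation; "ft_force": force on the tool from outside, world axes, zero at the start; "torque": the same for the moment, N m; "grip_width": opening from 0.0 (shut) to 1.0 (fully open); "grip_force": force on a finger pad.
Only numpy, scipy, OpenCV 4.12 (cv2) and the standard library are available. Lean on these libraries where they do the work, as an engineer would, in place of code of your own. Each camera call takes 0.05 s, during which the arm holds its last target. There are 200 camera calls.

TASK

Stand the domed steel stake upright on the bed of the stake holder, between its two open jaws, and let go of it. Then reach down inside the round guard, turn the clamp knob clockwise until the jaws hold the stake finger-tight (a squeeze of about 18 N, and never more than 35 N), and leave it clamped and upright. Do not lean on the guard, and leave the cone-shaped stake standing where it is.

Things in the scene. Friction and masses are not known exactly. Their poses are not given: they have to be found in the camera images.
- stake: The domed stake, bare steel, about 0.2 to 0.35 kg, standing on the bench: a round shank 20 mm across and 42 mm tall, above it a round head 30 mm across with straight sides from 42 to 64 mm and a low dome up to 73 mm. Origin at the centre of its foot, z up the stake.
- stake_head (a point): Centre of the domed stake's head, on its axis, 55 mm above its foot: the height to pinch it.
- cone_stake: Another steel stake, with the same shank but a head 26 mm across that tapers to a point 92 mm above the foot. Not to be moved. Origin at the centre of its foot.
- holder: The stake holder, a grey base plate 150 x 300 x 12 mm bolted to the bench. Origin under the plate's centre; x points along the jaws' closing travel (roughly away from the robot), y along the plate's length: the jaws are centred 80 mm along +y, the guarded knob 80 mm along -y. Jaws are steel blocks 44 mm wide along y, their tops 38.5 mm above the bench.
- bed (a point): Point on top of the plate (12 mm above the bench), between the open jaws; holder's axes. Stand the stake's foot here (2 to 3 mm of room to either jaw at worst); the near jaw then pushes it against the far jaw. The far jaw (+x side) was set by hand: its face stands anywhere from 13 to 22 mm beyond this point and does not move, so the knob angle at first bite is not known beforehand.
- guard: The upright round collar around the knob: inside diameter 82 mm, wall 5 mm, rim 62 mm above the bench (50 mm above the plate). Origin on its axis, on the plate. Fully opened fingers may not fit inside it. It must not be pushed with more than 20 N.
- knob (a joint): Clamp knob in rad, starts near 0 (open), clockwise from above tightens and counts up. Black bar 40 x 16 mm, top 50 mm above the bench, on a disc 40 mm across, 3 mm thick. The bar lies along holder x at 0. Friction about 0.32 N m: it stays where left. Each newton of squeeze adds 0.01 N m, so finger-tight feels 0.18 N m above free turning (read the same way), at 0.9 to 2.0 rad.
- knob_grip (a point): Point on the knob's axis at the height to grip it, 38 mm above the bench and 24 mm below the guard's rim; its x axis runs along the bar.
- carriage: The near jaw's slide, driven by the knob 10 mm towards +x per radian; its jaw face stands 15 mm before the bed point when the knob reads 0. Origin: at the bed point when the knob reads 0. A stiff spring behind the jaw face makes the squeeze grow by roughly 100 N per radian of knob once the stake bears on both jaws.

How it is judged:
On the way, in this order (a step that is already met when the one before it is completed fails the run):
1. the domed stake stands upright on the bed between the open jaws, let go (x of stake in the frame of bed between -0.012 and 0.012 m and y of stake in the frame of bed between -0.012 and 0.012 m and z of stake in the frame of bed below 0.002 m and angle between stake's own z axis and vertical below 0.08 rad and contact force between stake and the fingers below 0.1 N and value of joint knob below 0.5 rad), for 0.2 s.
2. the fingers turn the clamp knob until the jaws bite (contact force between knob and the fingers above 1 N and contact force between carriage and stake above 8 N), for 0.1 s.
At the end, for the whole second after the job is handed in: The domed stake stands on the bed between the jaws (-12 to 15 mm along x, within 12 mm along y of the bed point; foot within 3 mm of the plate; upright within 0.06 rad), at rest, squeezed by the near jaw with 9 to 28 N once the knob is let go; the cone-shaped stake still stands upright (contact force between carriage and stake between 9 and 28 N and x of stake in the frame of bed between -0.012 and 0.015 m and y of stake in the frame of bed between -0.012 and 0.012 m and z of stake in the frame of bed below 0.003 m and angle between stake's own z axis and vertical below 0.06 rad and linear speed of stake below 0.02 m/s and angle between cone_stake's own z axis and vertical below 0.1 rad); the robot touches nothing.
It fails at once if the jaws squeeze the stake with more than 35 N (contact force between carriage and stake above 35 N).
It fails at once if the guard is pushed with more than 20 N (contact force between guard and anything else above 20 N).
It fails at once if the cone-shaped stake is moved more than 20 mm (distance of cone_stake from where it was at the start of the episode above 0.02 m).
It also fails if it takes over 72 s, if anything falls off the work surface, if the arm or the gripper's body presses on something with over 40 N, if the wrist force passes 120 N, or if a joint passes its speed limit or range.

## Working session

There is one attempt and no reset: what is moved stays moved. The work goes in short steps, Python scripts to look and compute and a tool call to move; the robot and the scene stay as the last step left them, time stands still between calls to the robot, and variables do not carry over. Pictures are saved under pics/ and viewed, at most 10 in all, crops included, and the job is handed in when it is done.

Besides the shell and the picture viewer there is one more tool, called by a JSON object that holds its "name" and its "arguments", one argument or row to a line. play_rows: Moves the arm, as the interface text tells. Shift numbers are shares of 0.1 m and turn numbers shares of 90 degrees, none past 1 either way. Its arguments: {"type":"object","properties":{"increments":{"type":"array"},"squeeze":{"type":"number"}},"required":["increments"]}

```bash
mkdir -p pics; ls; python3 - <<'E'
from bench import ctrl
import cv2
s=ctrl.get_state(); print({k:s[k] for k in('time','position','tool_rot','ft_force','torque','grip_width')})
for n in('scene','top'):
    cv2.imwrite(f'pics/{n}0.png',ctrl.get_image(n)[:,:,::-1]); print(n,ctrl.get_calibration(n))
E
```

```text
pics
{'time': 0.0, 'position': array([0.15869478, 0.62989137, 0.29115225]), 'tool_rot': array([-3.86588314e-01, -3.11755181e+00,  3.03068329e-03]), 'ft_force': array([0.37957442, 0.19288105, 0.37160646]), 'torque': array([ 0.02182363, -0.00464642,  0.00074554]), 'grip_width': 1.0018129691923467}
scene {'vertical_fov': 53.154712708360506, 'cx': 279.28312272295403, 'cy': 207.19799076154368, 'R': array([[ 0.76232949,  0.64716765,  0.00527021],
       [ 0.47653655, -0.55578779, -0.68118488],
       [-0.4379117 ,  0.52179877, -0.73209247]]), 't': array([-0.45986744, -0.16627549,  0.890464  ])}
top {'vertical_fov': 50.22591614908241, 'cx': 276.48022398227306, 'cy': 215.2996986729009, 'R': array([[-0.08798081, -0.99612098,  0.0015372 ],
       [-0.9732882 ,  0.08563541, -0.21301798],
       [ 0.21206004, -0.02023763, -0.97704707]]), 't': array([0.08243049, 0.51959101, 0.74489192])}
```

View pics/scene0.png

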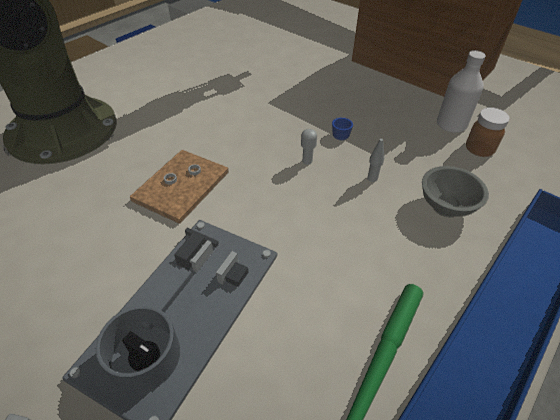

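View pics/top0.png

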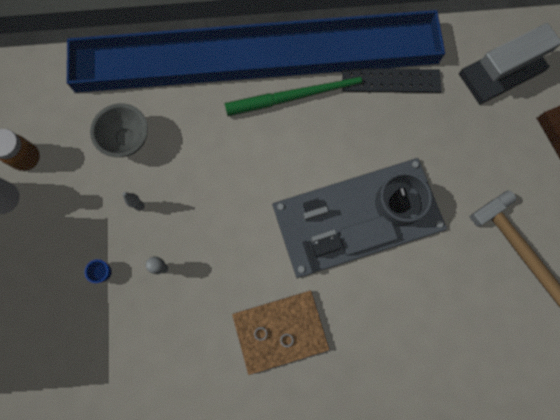

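The scene view shows the domed stake at about (308,145), the cone stake at (376,160) and the holder with its guard at (135,345). In the top view they are at (155,265), (135,201) and (405,200), with the jaws at (316,212) and (325,241). I'll enlarge these regions to measure.

```bash
python3 - <<'E'
import cv2, numpy as np
t=cv2.imread('pics/top0.png'); s=cv2.imread('pics/scene0.png')
def crop(im,x0,y0,w,h,k,step=10):
    c=cv2.resize(im[y0:y0+h,x0:x0+w],None,fx=k,fy=k,interpolation=cv2.INTER_CUBIC)
    c=cv2.convertScaleAbs(c,alpha=1.6)
    for x in range((x0+step-1)//step*step,x0+w,step):
        cv2.line(c,((x-x0)*k,0),((x-x0)*k,6 if x%50 else 14),(0,255,255),1)
        cv2.putText(c,str(x),((x-x0)*k,22),0,.35,(0,255,255),1)
    for y in range((y0+step-1)//step*step,y0+h,step):
        cv2.line(c,(0,(y-y0)*k),(6,(y-y0)*k),(0,255,255),1)
        cv2.putText(c,str(y),(8,(y-y0)*k+4),0,.35,(0,255,255),1)
    return c
cv2.imwrite('pics/c1.png',crop(t,265,150,190,140,4))
a=crop(t,120,180,66,100,6); b=crop(s,290,115,66,100,6)
cv2.imwrite('pics/c2.png',np.hstack([a,b]))
E
```

```text
(no output)
```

View pics/c1.png

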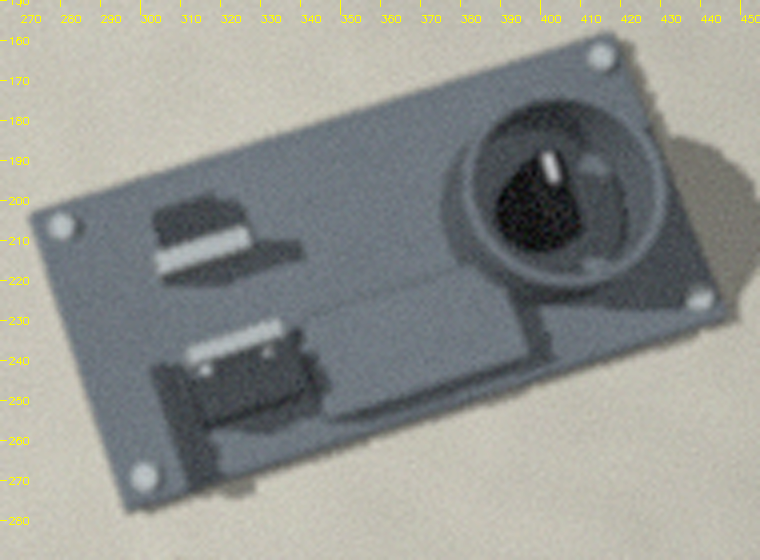

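View pics/c2.png

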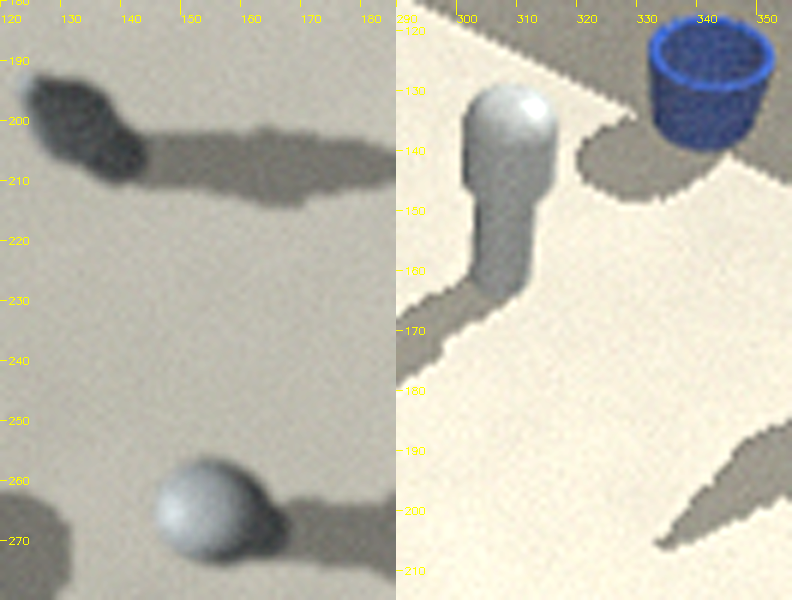

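The enlarged top crop shows plate corners at about (272.5,203.3), (419.3,158.8), (449,230) and (296,278). The bolts, guard rim centred near (406,198) and both jaw faces are clear. The stake outline spans columns 145.8–168 and rows 256–274 in the top view, and columns 301–317 and rows 129–165 in the scene view.

```bash
cat > h.py <<'E'
import numpy as np
from bench import ctrl
from scipy.optimize import least_squares
from scipy.spatial.transform import Rotation as Rn
C={n:ctrl.get_calibration(n) for n in('scene','top')}
def proj(n,P):
    c=C[n]; f=210/np.tan(np.radians(c['vertical_fov'])/2)
    q=np.atleast_2d(P)@np.array(c['R']).T+c['t']
    return f*q[:,:2]/q[:,2:]+[c['cx'],c['cy']]
A=np.linspace(0,2*np.pi,72,endpoint=False)
def ring(r,z,x=0,y=0): return np.c_[x+r*np.cos(A),y+r*np.sin(A),0*A+z]
ST=np.vstack([ring(.01,0),ring(.01,.042),ring(.015,.042),ring(.015,.064)]+[ring(.015*np.cos(a),.064+.009*np.sin(a)) for a in(.4,.8,1.2,1.57)])
def ext(uv): return np.r_[uv.min(0),uv.max(0)]
def H(p,P):
    P=np.atleast_2d(P); c,s=np.cos(p[2]),np.sin(p[2])
    return np.c_[p[0]+c*P[:,0]-s*P[:,1],p[1]+s*P[:,0]+c*P[:,1],P[:,2]]
E
python3 - <<'E'
from h import *
m={'top':[145.8,256.2,168,273.8],'scene':[301.2,128.7,316.8,164.7]}
r=lambda p:np.concatenate([ext(proj(n,ST+[p[0],p[1],p[2]]))-m[n] for n in m])
for fz in (0,1):
    s=least_squares(lambda p:r([p[0],p[1],p[2]*fz]),[.5,.3,0]); print('stake',s.x.round(4),s.fun.round(1))
d=lambda X,Y:[265+X/4,150+Y/4]
pts=[([.075,.15,.012],d(30,213)),([.075,-.15,.012],d(617,35)),
 ([-.075,-.15,.0],d(737,320)),([-.075,.15,.0],d(125,512))]
b=[d(62,226),d(600,57),d(143,477),d(700,298)]
mg=[*d(463,98),*d(665,287)]
def res(p):
    o=[(proj('top',H(p,P))[0]-uv) for P,uv in pts]
    bx,by=p[3],p[4]
    B=[[bx,by,.014],[bx,-by,.014],[-bx,by,.014],[-bx,-by,.014]]
    o+=list(proj('top',H(p,B))-b)
    G=ring(.046,.062,0,-.08)
    o.append(ext(proj('top',H(p,G)))-mg)
    return np.concatenate(o)
s=least_squares(res,[.55,-.05,.2,.06,.135],loss='soft_l1'); p=s.x
print('holder',p.round(4),res(p).reshape(-1,2).round(1).tolist())
print('bed0',H(p,[0,.08,.012]),'knob',H(p,[0,-.08,.038]))
# jaws y pos and x faces at z=.0385 in the holder frame
for nm,uv in(('farL',d(158,275)),('farR',d(250,245)),('nearL',d(187,347)),('nearR',d(283,320))):
    q=least_squares(lambda a:proj('top',H(p,[a[0],a[1],.0385]))[0]-uv,[0,.08]).x; print(nm,q.round(4))
# scene check: project corners
print(proj('scene',H(p,[[.075,.15,.012],[.075,-.15,.012],[-.075,-.15,.012],[-.075,.15,.012],[0,-.08,.062]])).round(0).tolist())
T=Rn.from_rotvec(ctrl.get_state()['tool_rot']).as_matrix(); print(T.round(3).tolist())
E
```

```text
stake [0.4565 0.2556 0.    ] [-0.9 -1.2  0.1 -0.3 -1.4 -0.4 -0.3 -0.4]
stake [ 0.4562  0.2565 -0.0022] [-1.  -0.8 -0.1 -0.  -1.3  0.3 -0.2  0.2]
holder [ 0.5194 -0.1206  0.2208  0.0622  0.1371] [[-0.6, -0.7], [-0.3, -1.7], [-3.2, 0.6], [0.0, 0.8], [-0.1, 0.1], [0.6, 0.4], [0.4, 0.2], [-0.1, 0.4], [0.3, -2.3], [1.2, 0.2]]
bed0 [[ 0.50189859 -0.04258093  0.012     ]] knob [[ 0.53694294 -0.19869594  0.038     ]]
farL [0.0216 0.1042]
farR [0.0222 0.0596]
nearL [-0.0139  0.1022]
nearR [-0.0154  0.0568]
[[276.0, 251.0], [152.0, 439.0], [57.0, 377.0], [197.0, 218.0], [131.0, 338.0]]
[[-0.97, 0.244, -0.0], [0.244, 0.97, -0.002], [-0.0, -0.002, -1.0]]
```

{"name": "play_rows", "arguments": {
  "increments": [
    [[-0.32,-0.25,0,0,0,0,1],[-0.64,-0.5,0,0,0,0,1],[-0.95,-0.725,0,0,0,0,1]]
  ]
}}

```text
time: 0.4
position: [0.2339, 0.5352, 0.2915]
tool_rot: [0.386, 3.118, -0.002]
ft_force: [0.8, 0.2, -0.6]
grip_width: 1.002
grip_force: 0.0
```

{"name": "play_rows", "arguments": {
  "increments": [
    [[-0.32,-0.25,0,0,0,0,1],[-0.64,-0.5,0,0,0,0,1],[-0.95,-0.725,0,0,0,0,1]]
  ]
}}

```text
time: 0.7
position: [0.3085, 0.4414, 0.2919]
tool_rot: [-0.387, -3.117, 0.001]
ft_force: [0.2, 0.1, 0.5]
grip_width: 1.001
grip_force: 0.0
```

{"name": "play_rows", "arguments": {
  "increments": [
    [[-0.32,-0.25,0.1,0,0,0,1],[-0.64,-0.5,0.2,0,0,0,1],[-0.95,-0.725,0.3,0,0,0,1]]
  ]
}}

```text
time: 1.0
position: [0.3828, 0.3479, 0.2617]
tool_rot: [-0.387, -3.118, 0.0]
ft_force: [1.1, -0.0, -0.6]
grip_width: 1.003
grip_force: 0.0
```

{"name": "play_rows", "arguments": {
  "increments": [
    [[-0.32,-0.25,0.2,0,0,0,0.3],[-0.64,-0.5,0.4,0,0,0,0.3],[-0.95,-0.725,0.5,0,0,0,0.3],[-0.95,-0.725,0.5,0,0,0,0.3],[-0.95,-0.725,0.5,0,0,0,0.3]]
  ]
}}

```text
time: 1.5
position: [0.4566, 0.2554, 0.2117]
tool_rot: [-0.39, -3.116, 0.001]
ft_force: [-0.6, 0.4, -0.3]
grip_width: 0.68
grip_force: 0.0
```

```bash
cat >> h.py <<'E'
def to(x,y,z,psi=None):
    "increments to bring TCP to x,y,z with tool y heading psi, tool straight down"
    s=ctrl.get_state(); T=Rn.from_rotvec(s['tool_rot']).as_matrix(); d=np.array([x,y,z])-s['position']
    if psi is None: psi=np.arctan2(T[1,1],T[0,1])
    G=np.array([[-np.sin(psi),np.cos(psi),0],[np.cos(psi),np.sin(psi),0],[0,0,-1]]); G[:,0]=np.cross(G[:,1],G[:,2])
    w=Rn.from_matrix(T.T@G).as_rotvec()
    print('t',s['time'],'pos',np.round(s['position'],4),'q',np.round(s['joint_positions'],2),'F',np.round(s['ft_force'],1),'grip',np.round([s['grip_width'],s['grip_force']],3))
    print('shift',(T.T@d/.1).round(3),'turn',(w/(np.pi/2)).round(3),'psi',round(np.arctan2(T[1,1],T[0,1]),3))
E
python3 - <<'E'
from h import *
import cv2
to(.4565,.2556,.106)
a=ctrl.get_image('scene')[:,:,::-1]; b=ctrl.get_image('top')[:,:,::-1]
cv2.imwrite('pics/s1.png',a);cv2.imwrite('pics/t1.png',b)
x=cv2.resize(a[20:220,210:410],None,fx=2,fy=2); y=cv2.resize(b[150:350,60:260],None,fx=2,fy=2)
cv2.imwrite('pics/c3.png',np.hstack([x,y]))
s=ctrl.get_state(); T=Rn.from_rotvec(s['tool_rot']).as_matrix()
print(proj('scene',s['position']+T[:,2]*.07),proj('top',s['position']+T[:,2]*.07))
E
```

```text
t 1.5 pos [0.4566 0.2554 0.2117] q [-0.81  0.11  0.26  1.88 -0.03  1.16  0.79] F [-0.6  0.4 -0.3] grip [0.68 0.  ]
shift [0.    0.002 1.057] turn [-0.    -0.001 -0.   ] psi 1.322
[[311.31201991  97.03853859]] [[138.95758477 258.81559857]]
```

View pics/c3.png

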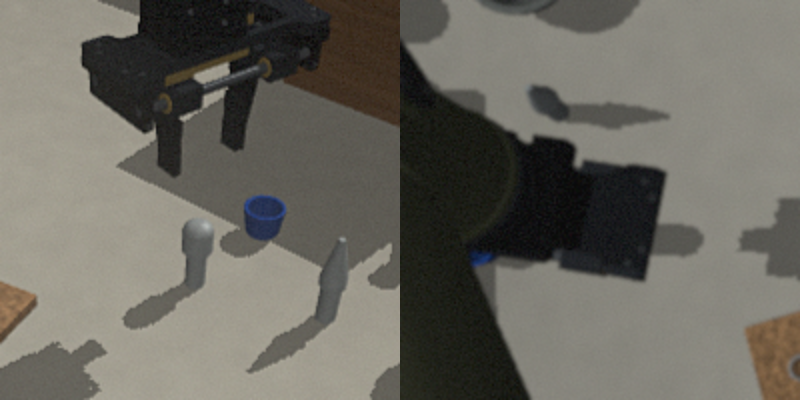

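The scene crop puts the fingertips at about (295,106) and (326,94). Their midpoint (310,100) is within 3 px of the prediction and directly over the stake, so I'll descend and grip.

{"name": "play_rows", "arguments": {
  "increments": [
    [[0,0,0.35,0,0,0,0.3],[0,0,0.7,0,0,0,0.3],[0,0,0.9,0,0,0,0.3],[0,0,1,0,0,0,0.3]]
  ]
}}

```text
time: 2.0
position: [0.4546, 0.2573, 0.1105]
tool_rot: [-0.382, -3.116, 0.002]
ft_force: [-0.5, -0.4, 0.1]
grip_width: 0.648
grip_force: 0.0
```

{"name": "play_rows", "arguments": {
  "increments": [
    [[0,0,0.06,0,0,0,0.3],[0,0,0.06,0,0,0,-0.2],[0,0,0.06,0,0,0,-0.4],[0,0,0.06,0,0,0,-1],[0,0,0.06,0,0,0,-1],[0,0,0.06,0,0,0,-1],[0,0,0.06,0,0,0,-1],[0,0,0.06,0,0,0,-1]]
  ],
  "squeeze": 15
}}

```text
time: 2.8
position: [0.457, 0.2567, 0.107]
tool_rot: [0.386, 3.117, 0.002]
ft_force: [-0.2, -0.0, 4.1]
grip_width: 0.334
grip_force: 15.0
```

{"name": "play_rows", "arguments": {
  "increments": [
    [[0,0,-0.1,0,0,0,-1],[0,0,-0.4,0,0,0,-1],[0,0,-0.7,0,0,0,-1],[0,0,-0.7,0,0,0,-1]]
  ]
}}

```text
time: 3.2
position: [0.4583, 0.2571, 0.1801]
tool_rot: [0.387, 3.113, 0.007]
ft_force: [0.3, 0.3, -1.8]
grip_width: 0.343
grip_force: 15.0
```

```bash
python3 - <<'E'
from h import *
to(.504,-.0425,.175)
E
```

```text
t 3.2 pos [0.4583 0.2571 0.1801] q [-0.81  0.14  0.27  1.91 -0.04  1.09  0.8 ] F [ 0.3  0.3 -1.8] grip [ 0.343 14.964]
shift [-1.175 -2.793  0.042] turn [ 0.003  0.003 -0.   ] psi 1.324
```

{"name": "play_rows", "arguments": {
  "increments": [
    [[-0.13,-0.31,0,0,0,0,-1],[-0.26,-0.62,0,0,0,0,-1],[-0.39,-0.93,0,0,0,0,-1]]
  ]
}}

```text
time: 3.5
position: [0.4705, 0.155, 0.1749]
tool_rot: [-0.385, -3.116, 0.003]
ft_force: [0.7, -0.2, -3.2]
grip_width: 0.337
grip_force: 15.0
```

{"name": "play_rows", "arguments": {
  "increments": [
    [[-0.13,-0.31,0,0,0,0,-1],[-0.26,-0.62,0,0,0,0,-1],[-0.39,-0.93,0,0,0,0,-1],[-0.39,-0.93,0,0,0,0,-1]]
  ]
}}

```text
time: 3.9
position: [0.4861, 0.0508, 0.1751]
tool_rot: [-0.399, -3.115, 0.005]
ft_force: [-0.3, -0.6, -2.9]
grip_width: 0.336
grip_force: 15.0
```

```bash
python3 - <<'E'
from h import *
to(.504,-.0425,.175,1.79)
E
```

```text
t 3.9 pos [0.4861 0.0508 0.1751] q [-0.58  0.07  0.44  2.   -0.03  1.08  1.19] F [-0.3 -0.6 -2.9] grip [ 0.336 14.962]
shift [-0.408 -0.858  0.004] turn [-0.002 -0.001 -0.302] psi 1.316
```

{"name": "play_rows", "arguments": {
  "increments": [
    [[-0.1,-0.21,0,0,0,-0.075,-1],[-0.2,-0.42,0,0,0,-0.15,-1],[-0.3,-0.63,0,0,0,-0.225,-1],[-0.41,-0.86,0,0,0,-0.3,-1],[-0.41,-0.86,0,0,0,-0.3,-1],[-0.41,-0.86,0,0,0,-0.3,-1]]
  ]
}}

```text
time: 4.5
position: [0.5045, -0.0365, 0.1752]
tool_rot: [0.348, -3.12, -0.001]
ft_force: [-0.1, 0.4, -2.8]
grip_width: 0.339
grip_force: 15.0
```

```bash
python3 - <<'E'
from h import *
import cv2
to(.504,-.0425,.119,1.79)
a=ctrl.get_image('scene')[:,:,::-1]; b=ctrl.get_image('top')[:,:,::-1]
cv2.imwrite('pics/s2.png',a);cv2.imwrite('pics/t2.png',b)
x=cv2.resize(a[150:300,140:290],None,fx=4,fy=4,interpolation=cv2.INTER_CUBIC)
cv2.imwrite('pics/c4.png',cv2.convertScaleAbs(x,alpha=1.6))
p=ctrl.get_state()['position']
print(proj('scene',[p[0],p[1],p[2]-.107]),[ext(proj('scene',ring(.01,p[2]-.107,*p[:2])))])
hp=[0.5194,-0.1206,0.2208]
print(proj('scene',H(hp,[[-.015,.102,.0385],[-.015,.058,.0385],[.022,.102,.0385],[.022,.058,.0385]])).round(1).tolist())
E
```

```text
t 4.5 pos [ 0.5045 -0.0365  0.1752] q [-0.45  0.11  0.5   1.96 -0.06  1.08  1.87] F [-0.1  0.4 -2.8] grip [ 0.339 14.964]
shift [ 0.017 -0.057  0.562] turn [ 0.    -0.001  0.002] psi 1.793
[[211.12931819 240.18763626]] [array([204.09204205, 234.76065487, 218.15271335, 245.73908404])]
[[208.5, 240.7], [191.4, 261.7], [229.1, 249.8], [212.6, 271.6]]
```

View pics/c4.png

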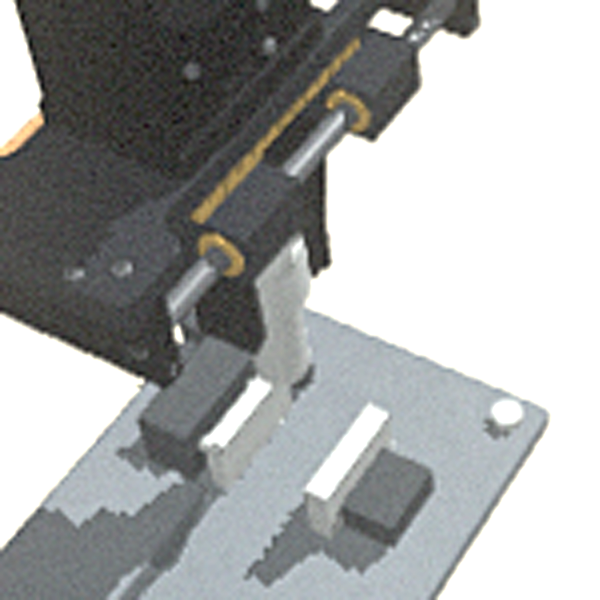

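The stake hangs upright in the fingers with its foot at about scene (213,241), to the +y side of the jaws. The jaw inner top edges are at (208,246)–(195.5,264) and (232.5,251)–(216,272.5), a few px off my top-only fit, so I'll refit the holder using both views.

```bash
python3 - <<'E'
from h import *
d=lambda X,Y:[265+X/4,150+Y/4]
e=lambda X,Y:[140+X/4,150+Y/4]
bx,by,z=.0622,.1371,.014
def res(p):
    f=p[3]
    L=[('top',[.075,.15,.012],d(30,213)),('top',[.075,-.15,.012],d(617,35)),('top',[-.075,.15,0],d(125,512)),
     ('top',[bx,by,z],d(62,226)),('top',[bx,-by,z],d(600,57)),('top',[-bx,by,z],d(143,477)),('top',[-bx,-by,z],d(700,298)),
     ('top',[f,.102,.0385],d(158,275)),('top',[f,.058,.0385],d(250,245)),('top',[-.015,.102,.0385],d(187,347)),('top',[-.015,.058,.0385],d(283,320)),
     ('scene',[.075,.15,.012],e(548,415)),('scene',[bx,by,z],e(508,410)),
     ('scene',[-.015,.102,.0385],e(272,385)),('scene',[-.015,.058,.0385],e(222,455)),('scene',[f,.102,.0385],e(370,403)),('scene',[f,.058,.0385],e(305,490))]
    return np.array([(proj(n,H(p,P))[0]-uv) for n,P,uv in L])
for w in (0,1,10):
    W=np.r_[np.ones(11),np.ones(6)*w][:,None]
    if w==10: W[:11]=.1
    s=least_squares(lambda p:(res(p)*W).ravel(),[.5194,-.1206,.2208,.02],loss='soft_l1'); p=s.x
    print(p.round(4),'bed',H(p,[0,.08,.012]).round(4),'knob',H(p,[0,-.08,.038]).round(4)); print(res(p).round(1).tolist())
E
```

```text
[ 0.5195 -0.1204  0.2202  0.0217] bed [[ 0.502  -0.0423  0.012 ]] knob [[ 0.537  -0.1985  0.038 ]]
[[-0.8, -0.7], [-0.3, -1.7], [-0.1, 0.8], [-0.2, 0.0], [0.5, 0.4], [0.2, 0.1], [-0.3, 0.4], [1.0, -0.4], [0.8, -0.1], [0.2, 0.5], [-0.8, -0.0], [-1.3, -2.7], [-2.4, 0.6], [0.7, -5.6], [-4.0, -2.1], [-3.4, -1.0], [-3.7, -1.0]]
[ 0.5202 -0.1203  0.2187  0.0249] bed [[ 0.5029 -0.0422  0.012 ]] knob [[ 0.5376 -0.1984  0.038 ]]
[[-0.8, -1.2], [-0.4, -1.9], [-0.3, 0.3], [-0.3, -0.5], [0.4, 0.1], [0.0, -0.4], [-0.4, 0.1], [0.3, -2.5], [0.1, -2.1], [0.0, 0.0], [-1.0, -0.5], [-0.8, -2.4], [-1.9, 0.9], [1.1, -5.4], [-3.5, -1.9], [-1.1, 0.0], [-1.4, 0.1]]
[ 0.5277 -0.119   0.258   0.0218] bed [[ 0.5073 -0.0416  0.012 ]] knob [[ 0.5481 -0.1964  0.038 ]]
[[-2.3, -1.7], [-4.2, -7.8], [1.1, -1.2], [-1.6, -1.2], [-3.1, -5.6], [1.1, -2.0], [-1.7, -6.8], [0.0, -2.7], [-0.5, -3.2], [-0.1, -2.0], [-1.4, -3.4], [0.9, -3.1], [-0.1, 0.5], [2.7, -4.0], [-0.9, 0.0], [-0.7, -0.0], [0.1, 0.5]]
```

```bash
python3 - <<'E'
from h import *
to(.5074,-.0414,.125,1.79)
E
```

```text
t 4.6 pos [ 0.5048 -0.0353  0.1755] q [-0.45  0.11  0.5   1.96 -0.06  1.08  1.87] F [-0.5  0.1 -3. ] grip [ 0.333 14.963]
shift [-0.013 -0.066  0.505] turn [ 0.001 -0.001  0.004] psi 1.796
```

{"name": "play_rows", "arguments": {
  "increments": [
    [[-0.013,-0.066,0,0,0,0,-1],[-0.013,-0.066,0,0,0,0,-1],[-0.013,-0.066,0.2,0,0,0,-1],[-0.013,-0.066,0.4,0,0,0,-1],[-0.013,-0.066,0.5,0,0,0,-1],[-0.013,-0.066,0.5,0,0,0,-1]]
  ]
}}

```text
time: 5.2
position: [0.5071, -0.0424, 0.1249]
tool_rot: [0.352, -3.119, 0.0]
ft_force: [-0.6, 0.1, -1.6]
grip_width: 0.339
grip_force: 15.0
```

```bash
python3 - <<'E'
from h import *
import cv2
to(.5074,-.0414,.119,1.79)
a=ctrl.get_image('scene')[:,:,::-1]
x=cv2.resize(a[190:310,150:290],None,fx=5,fy=5,interpolation=cv2.INTER_CUBIC)
cv2.imwrite('pics/c5.png',cv2.convertScaleAbs(x,alpha=1.6))
E
```

```text
t 5.2 pos [ 0.5071 -0.0424  0.1249] q [-0.43  0.19  0.5   2.   -0.11  0.98  1.92] F [-0.6  0.1 -1.6] grip [ 0.339 14.963]
shift [-0.006  0.01   0.059] turn [ 0.    -0.002  0.004] psi 1.796
```

View pics/c5.png

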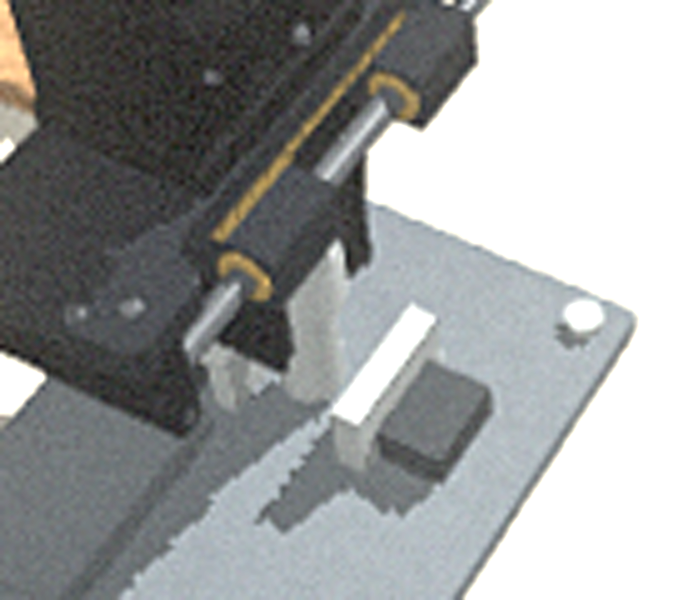

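The crop shows the foot between the jaws at about (310,380), slightly near-side and toward -y of the gap centre. I'll nudge it about 2 mm in x and 3 mm in y, then lower.

{"name": "play_rows", "arguments": {
  "increments": [
    [[-0.025,0.035,0,0,0,0,-1],[-0.025,0.035,0.02,0,0,0,-1],[-0.025,0.035,0.04,0,0,0,-1],[-0.025,0.035,0.05,0,0,0,-1],[-0.025,0.035,0.055,0,0,0,-1],[-0.025,0.035,0.055,0,0,0,-1]]
  ]
}}

```text
time: 5.85
position: [0.5098, -0.0388, 0.1207]
tool_rot: [0.352, -3.122, -0.0]
ft_force: [-0.0, -0.4, -2.9]
grip_width: 0.337
grip_force: 15.0
```

```bash
python3 - <<'E'
from h import *
to(.509,-.039,.119,1.79)
E
```

```text
t 5.85 pos [ 0.5098 -0.0388  0.1207] q [-0.43  0.2   0.5   2.   -0.11  0.97  1.92] F [-0.  -0.4 -2.9] grip [ 0.337 14.963]
shift [ 0.008 -0.001  0.017] turn [ 0.    -0.     0.003] psi 1.795
```

Not in contact yet, so I'll step down in small increments.

{"name": "play_rows", "arguments": {
  "increments": [
    [[0,0,0.01,0,0,0,-1],[0,0,0.015,0,0,0,-1],[0,0,0.015,0,0,0,-1]]
  ],
  "squeeze": 8
}}

```text
time: 6.15
position: [0.5098, -0.0388, 0.1192]
tool_rot: [0.352, -3.122, -0.0]
ft_force: [-0.1, -0.1, -2.7]
grip_width: 0.337
grip_force: 8.0
```

{"name": "play_rows", "arguments": {
  "increments": [
    [[0,0,0.005,0,0,0,-1],[0,0,0.01,0,0,0,-1],[0,0,0.01,0,0,0,-1]]
  ]
}}

```text
time: 6.45
position: [0.5103, -0.0386, 0.119]
tool_rot: [-0.352, 3.121, 0.001]
ft_force: [-1.1, 0.5, 4.5]
grip_width: 0.339
grip_force: 8.0
```

The foot has touched the plate (force went from -2.7 to +4.5 N). I'll release and retreat.

{"name": "play_rows", "arguments": {
  "increments": [
    [[0,0,0,0,0,0,-0.25],[0,0,0,0,0,0,-0.15],[0,0,0,0,0,0,0.1],[0,0,0,0,0,0,0.3],[0,0,0,0,0,0,0.3],[0,0,-0.2,0,0,0,0.3],[0,0,-0.6,0,0,0,0.3],[0,0,-1,0,0,0,0.3]]
  ]
}}

```text
time: 7.25
position: [0.5091, -0.0389, 0.2188]
tool_rot: [0.351, -3.12, 0.0]
ft_force: [1.1, 1.0, 0.4]
grip_width: 0.645
grip_force: 0.0
```

```bash
python3 - <<'E'
from h import *
to(.5378,-.1985,.19,1.79)
E
```

```text
t 7.25 pos [ 0.5091 -0.0389  0.2188] q [-0.46  0.07  0.5   1.9  -0.04  1.18  1.86] F [1.1 1.  0.4] grip [0.645 0.   ]
shift [ 0.075 -1.62   0.288] turn [-0.    -0.001  0.003] psi 1.795
```

{"name": "play_rows", "arguments": {
  "increments": [
    [[0.02,-0.35,0,0,0,0,0.3],[0.04,-0.7,0,0,0,0,0.1],[0.04,-0.8,0,0,0,0,-0.2]]
  ]
}}

```text
time: 7.55
position: [0.5237, -0.122, 0.219]
tool_rot: [-0.344, 3.121, -0.004]
ft_force: [0.2, -0.5, -0.5]
grip_width: 0.546
grip_force: 0.0
```

{"name": "play_rows", "arguments": {
  "increments": [
    [[0.02,-0.35,0,0,0,0,-0.2],[0.035,-0.7,0,0,0,0,-0.2],[0.035,-0.82,0.2,0,0,0,-0.2],[0.035,-0.82,0.29,0,0,0,-0.2],[0.035,-0.82,0.29,0,0,0,-0.2]]
  ]
}}

```text
time: 8.05
position: [0.5375, -0.197, 0.1872]
tool_rot: [0.352, -3.118, -0.003]
ft_force: [-0.7, 0.6, 0.2]
grip_width: 0.404
grip_force: 0.0
```

```bash
python3 - <<'E'
from h import *
import cv2
to(.5378,-.1985,.14,1.79)
a=ctrl.get_image('scene')[:,:,::-1]; b=ctrl.get_image('top')[:,:,::-1]
cv2.imwrite('pics/s6.png',a);cv2.imwrite('pics/t6.png',b)
x=cv2.resize(a[210:410,60:260],None,fx=2,fy=2,interpolation=cv2.INTER_CUBIC);
y=cv2.resize(b[130:330,270:470],None,fx=2,fy=2,interpolation=cv2.INTER_CUBIC)
cv2.imwrite('pics/c6.png',cv2.convertScaleAbs(np.hstack([x,y]),alpha=1.6))
s=ctrl.get_state(); T=Rn.from_rotvec(s['tool_rot']).as_matrix(); p=s['position']
print('tips scene',proj('scene',[p+T@[0,k,.07] for k in(-.0175,0,.0175)]).round(1).tolist())
hp=[.5200,-.1204,.220]
for n in C: print(n,'rim',ext(proj(n,H(hp,ring(.046,.062,0,-.08)))).round(1),'bartop',proj(n,H(hp,[0,-.08,.05])).round(1))
E
```

```text
t 8.05 pos [ 0.5375 -0.197   0.1872] q [-0.23  0.26  0.62  1.79 -0.17  1.14  2.24] F [-0.7  0.6  0.2] grip [0.404 0.   ]
shift [-0.002 -0.016  0.472] turn [ 0.002 -0.002  0.003] psi 1.795
tips scene [[109.4, 327.2], [120.5, 314.2], [131.1, 301.8]]
scene rim [ 91.5 304.3 170.2 376.6] bartop [[133.9 342.6]]
top rim [380.9 171.9 432.3 221.6] bartop [[404.7 198.2]]
```

View pics/c6.png

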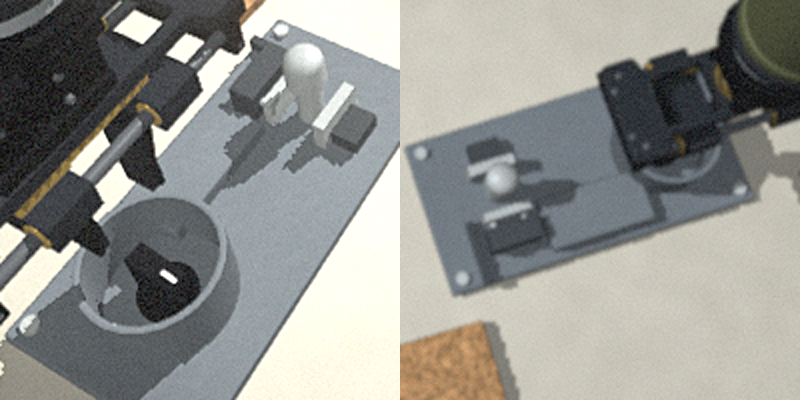

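The stake stands upright between the jaws (scene crop (305,85), top crop (500,180)), and the gripper is over the guard. I'll lower the tips to just above the rim and check their centring.

{"name": "play_rows", "arguments": {
  "increments": [
    [[0,-0.015,0.2,0,0,0,-0.31],[0,-0.015,0.4,0,0,0,-0.31],[0,-0.015,0.47,0,0,0,-0.31],[0,-0.015,0.47,0,0,0,-0.31]]
  ]
}}

```text
time: 8.55
position: [0.5387, -0.1986, 0.1419]
tool_rot: [0.354, -3.121, -0.001]
ft_force: [0.0, -0.3, 0.2]
grip_width: 0.348
grip_force: 0.0
```

```bash
python3 - <<'E'
from h import *
import cv2
to(.5375,-.1985,.089,1.79)
a=ctrl.get_image('scene')[:,:,::-1]; b=ctrl.get_image('top')[:,:,::-1]
cv2.imwrite('pics/s7.png',a);cv2.imwrite('pics/t7.png',b)
s=ctrl.get_state(); T=Rn.from_rotvec(s['tool_rot']).as_matrix(); p=s['position']; w=s['grip_width']*.087/2
x=cv2.resize(a[280:390,70:200],None,fx=6,fy=5.4,interpolation=cv2.INTER_CUBIC)
x=cv2.resize(a[285:385,70:190],None,fx=6,fy=6,interpolation=cv2.INTER_CUBIC)
cv2.imwrite('pics/c7.png',cv2.convertScaleAbs(x,alpha=1.8))
f=lambda uv:((uv-[70,285])*6).round(0).tolist()
for sg in(-1,1):
    print(sg,f(proj('scene',[p+T@[i*.0095,sg*j,.07] for i in(-1,1) for j in(w,w+.015)])))
hp=[.5200,-.1204,.220]
for r in(.046,.041): print('rim',f(ext(proj('scene',H(hp,ring(r,.062,0,-.08)))).reshape(2,2)))
E
```

```text
t 8.55 pos [ 0.5387 -0.1986  0.1419] q [-0.21  0.32  0.61  1.83 -0.21  1.05  2.27] F [ 0.  -0.3  0.2] grip [0.348 0.   ]
shift [0.011 0.003 0.529] turn [ 0.001 -0.001  0.004] psi 1.797
-1 [[342.0, 390.0], [288.0, 458.0], [267.0, 347.0], [212.0, 413.0]]
1 [[445.0, 261.0], [493.0, 201.0], [371.0, 221.0], [420.0, 162.0]]
rim [[129.0, 116.0], [601.0, 549.0]]
rim [[155.0, 136.0], [576.0, 523.0]]
```

View pics/c7.png

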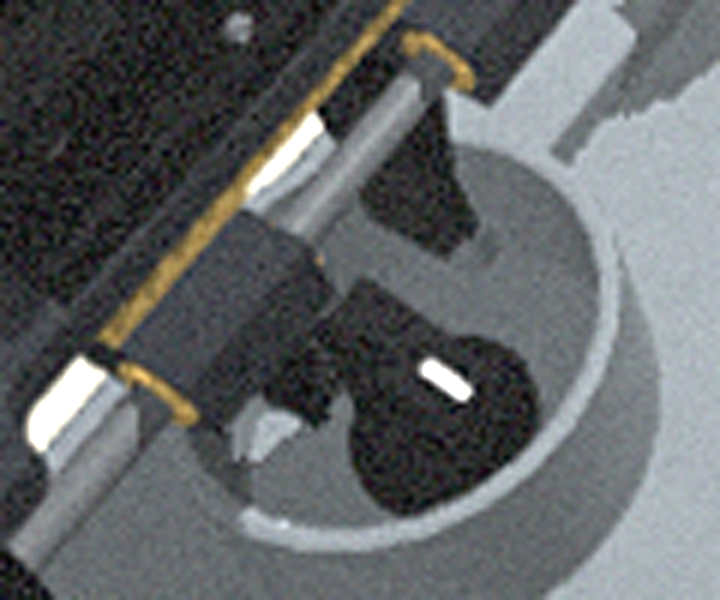

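Here the fingertips match their projection within about 1 px. The rim (right outer edge 620, bottom 552) sits about 20 display px right of prediction. The knob's white mark is at (445,380). I'll compute each view's estimate.

```bash
python3 - <<'E'
from h import *
hp=np.array([.5200,-.1204,.220])
d=lambda X,Y:np.array([265+X/4,150+Y/4]); g=lambda X,Y:np.array([70+X/6,285+Y/6])
inv=lambda n,z,uv:least_squares(lambda a:proj(n,[a[0],a[1],z])[0]-uv,[.53,-.2]).x
toH=lambda w:(np.array([[np.cos(hp[2]),np.sin(hp[2])],[-np.sin(hp[2]),np.cos(hp[2])]])@(w-hp[:2])*1000).round(1)
for n,uv in(('top',d(550,167)),('scene',g(445,380))): print('mark',n,inv(n,.05,uv),toH(inv(n,.05,uv)))
# rim fits (right & bottom in scene; all 4 in top)
r=lambda n,R,c:ext(proj(n,ring(R,.062,*c)))
s=least_squares(lambda c:np.r_[r('scene',.046,c)[2:]-g(620,552),r('scene',.041,c)[2:]-g(600,527)],[.537,-.198]); print('rim scene',s.x,toH(s.x),s.fun.round(1))
s=least_squares(lambda c:np.r_[r('top',.046,c)-np.r_[d(463,98),d(667,288)],r('top',.041,c)[[0,2,3]]-np.r_[d(472,0)[0],d(658,280)]],[.537,-.198]); print('rim top',s.x,toH(s.x),s.fun.round(1))
f=lambda uv:((uv-[70,285])*6).round(0).tolist()
print('bar',f(proj('scene',H(hp,[[i*.02,-.08+j*.008,.05] for i in(-1,1) for j in(-1,1)]))),'disc15',f(ext(proj('scene',H(hp,ring(.02,.03,0,-.08)))).reshape(2,2)))
E
```

```text
mark top [ 0.54973551 -0.19630246] [ 12.5 -80.6]
mark scene [ 0.55297201 -0.19486393] [ 15.9 -79.9]
rim scene [ 0.54120979 -0.1960808 ] [  4.2 -78.5] [ 0.4  0.1 -0.4 -0.1]
rim top [ 0.5350847  -0.19750577] [ -2.1 -78.5] [-0.2 -1.3  0.2  1.   0.3 -0.3  0.2]
bar [[281.0, 335.0], [335.0, 271.0], [434.0, 424.0], [486.0, 356.0]] disc15 [[309.0, 299.0], [504.0, 482.0]]
```

{"name": "play_rows", "arguments": {
  "increments": [
    [[-0.01,0.012,0.05,0,0,0,-0.31],[-0.01,0.012,0.1,0,0,0,-0.31],[-0.01,0.012,0.15,0,0,0,-0.31],[-0.01,0.012,0.15,0,0,0,-0.31]]
  ]
}}

```text
time: 9.05
position: [0.5391, -0.1982, 0.1264]
tool_rot: [0.352, -3.12, -0.001]
ft_force: [-0.7, 0.0, -0.2]
grip_width: 0.346
grip_force: 0.0
```

{"name": "play_rows", "arguments": {
  "increments": [
    [[0,0,0.05,0,0,0,-0.31],[0,0,0.1,0,0,0,-0.31],[0,0,0.12,0,0,0,-0.31],[0,0,0.12,0,0,0,-0.31]]
  ]
}}

```text
time: 9.45
position: [0.5393, -0.1983, 0.1147]
tool_rot: [0.352, -3.121, -0.0]
ft_force: [0.1, 0.9, 0.5]
grip_width: 0.346
grip_force: 0.0
```

Both steps are contact-free and the tips are below the bar top. I'll continue to grip height.

{"name": "play_rows", "arguments": {
  "increments": [
    [[0,0,0.05,0,0,0,-0.31],[0,0,0.1,0,0,0,-0.31],[0,0,0.15,0,0,0,-0.31],[0,0,0.2,0,0,0,-0.31],[0,0,0.25,0,0,0,-0.31],[0,0,0.25,0,0,0,-0.31]]
  ]
}}

```text
time: 10.05
position: [0.539, -0.1982, 0.0893]
tool_rot: [0.352, -3.12, -0.001]
ft_force: [-1.0, -0.1, 0.2]
grip_width: 0.346
grip_force: 0.0
```

{"name": "play_rows", "arguments": {
  "increments": [
    [[0,0,0,0,0,0,-0.45],[0,0,0,0,0,0,-0.55],[0,0,0,0,0,0,-0.65],[0,0,0,0,0,0,-0.75],[0,0,0,0,0,0,-0.75]]
  ],
  "squeeze": 5
}}

```text
time: 10.55
position: [0.5394, -0.1964, 0.0903]
tool_rot: [0.353, -3.121, -0.005]
ft_force: [-2.4, 4.7, 4.4]
grip_width: 0.201
grip_force: 4.9
```

```bash
python3 - <<'E'
from h import *
to(.5393,-.1982,.089,1.79); s=ctrl.get_state(); print(s['torque'])
E
```

```text
t 10.55 pos [ 0.5394 -0.1964  0.0903] q [-0.19  0.39  0.58  1.87 -0.26  0.96  2.31] F [-2.4  4.7  4.4] grip [0.201 4.93 ]
shift [ 0.005 -0.018  0.013] turn [ 0.002 -0.     0.004] psi 1.796
[ 1.1174104   0.51695097 -0.08735531]
```

The fingers touched one side first (+4.7 N along y), so I'll recentre about +2 mm along tool y.

{"name": "play_rows", "arguments": {
  "increments": [
    [[0,0.01,0,0,0,0,-0.75],[0,0.02,0,0,0,0,-0.75],[0,0.02,0,0,0,0,-0.75],[0,0.02,0,0,0,0,-0.75]]
  ]
}}

```text
time: 10.95
position: [0.5392, -0.1961, 0.0903]
tool_rot: [-0.352, 3.122, 0.001]
ft_force: [-0.7, 3.0, 2.1]
grip_width: 0.201
grip_force: 4.9
```

{"name": "play_rows", "arguments": {
  "increments": [
    [[0,0.01,0,0,0,0,-1],[0,0.02,0,0,0,0,-1],[0,0.02,0,0,0,0,-1],[0,0.02,0,0,0,0,-1]]
  ],
  "squeeze": 45
}}

```text
time: 11.35
position: [0.5391, -0.1959, 0.0904]
tool_rot: [-0.35, 3.121, -0.004]
ft_force: [3.1, -3.5, -2.2]
grip_width: 0.19
grip_force: 43.4
```

```bash
cat >> h.py <<'E'
def rd(n=1):
    s=ctrl.get_state(); T=Rn.from_rotvec(s['tool_rot']).as_matrix()
    print('t',round(s['time'],2),'pos',np.round(s['position'],4),'knob',round(1.797-np.arctan2(T[1,1],T[0,1]),3),'F',np.round(s['ft_force'],1),'M',np.round(s['torque'],3),'grip',np.round([s['grip_width'],s['grip_force']],3),'tilt',np.round(T[:2,2],3))
E
python3 -c "
from h import *
rd()"
```

```text
t 11.35 pos [ 0.5391 -0.1959  0.0904] knob 0.003 F [ 3.1 -3.5 -2.2] M [-0.644 -0.424 -0.256] grip [ 0.19  43.444] tilt [ 0.002 -0.002]
```

{"name": "play_rows", "arguments": {
  "increments": [
    [[0,0,0,0,0,0.06,-1],[0,0,0,0,0,0.12,-1],[0,0,0,0,0,0.18,-1],[0,0,0,0,0,0.24,-1],[0,0,0,0,0,0.24,-1]]
  ]
}}

```text
time: 11.85
position: [0.5396, -0.1953, 0.0904]
tool_rot: [0.239, 3.13, -0.003]
ft_force: [4.4, -3.2, -4.1]
grip_width: 0.177
grip_force: 45.0
```

```bash
python3 -c "
from h import *
rd()"
```

```text
t 11.85 pos [ 0.5396 -0.1953  0.0904] knob 0.378 F [ 4.4 -3.2 -4.1] M [-0.69  -0.906 -0.097] grip [ 0.177 44.996] tilt [ 0.002 -0.002]
```

{"name": "play_rows", "arguments": {
  "increments": [
    [[-0.013,-0.007,0,0,0,0.04,-1],[-0.013,-0.007,0,0,0,0.08,-1],[-0.013,-0.007,0,0,0,0.12,-1],[-0.013,-0.007,0,0,0,0.16,-1]]
  ]
}}

```text
time: 12.25
position: [0.5399, -0.1951, 0.0904]
tool_rot: [-0.628, -3.078, -0.0]
ft_force: [-0.2, -0.9, 0.3]
grip_width: 0.178
grip_force: 45.0
```

```bash
python3 -c "
from h import *
rd()"
```

```text
t 12.25 pos [ 0.5399 -0.1951  0.0904] knob 0.629 F [-0.2 -0.9  0.3] M [-0.168 -0.331  0.28 ] grip [ 0.178 44.997] tilt [-0.  0.]
```

{"name": "play_rows", "arguments": {
  "increments": [
    [[0,0,0,0,0,0.025,-1],[0,0,0,0,0,0.05,-1],[0,0,0,0,0,0.075,-1]]
  ]
}}

```text
time: 12.55
position: [0.54, -0.195, 0.0904]
tool_rot: [-0.806, -3.036, -0.001]
ft_force: [2.2, -0.8, 0.1]
grip_width: 0.182
grip_force: 45.0
```

```bash
python3 -c "
from h import *
rd()"
```

```text
t 12.55 pos [ 0.54   -0.195   0.0904] knob 0.745 F [ 2.2 -0.8  0.1] M [-0.062 -0.337  0.277] grip [ 0.182 44.997] tilt [-0.  0.]
```

{"name": "play_rows", "arguments": {
  "increments": [
    [[0,0,0,0,0,0.025,-1],[0,0,0,0,0,0.05,-1],[0,0,0,0,0,0.075,-1]]
  ]
}}

```text
time: 12.85
position: [0.5401, -0.1949, 0.0904]
tool_rot: [-0.984, -2.984, -0.001]
ft_force: [1.3, 0.4, 0.4]
grip_width: 0.185
grip_force: 45.0
```

```bash
python3 -c "
from h import *
rd()"
```

```text
t 12.85 pos [ 0.5401 -0.1949  0.0904] knob 0.863 F [1.3 0.4 0.4] M [-0.108 -0.429  0.306] grip [ 0.185 44.998] tilt [0.    0.001]
```

{"name": "play_rows", "arguments": {
  "increments": [
    [[0,0,0,0,0,0.025,-1],[0,0,0,0,0,0.05,-1],[0,0,0,0,0,0.075,-1]]
  ]
}}

```text
time: 13.15
position: [0.5403, -0.1947, 0.0904]
tool_rot: [-1.157, -2.921, -0.001]
ft_force: [1.6, -0.1, -0.5]
grip_width: 0.177
grip_force: 45.0
```

```bash
python3 -c "
from h import *
rd()"
```

```text
t 13.15 pos [ 0.5403 -0.1947  0.0904] knob 0.981 F [ 1.6 -0.1 -0.5] M [-0.043 -0.464  0.297] grip [ 0.177 44.998] tilt [0.    0.001]
```

{"name": "play_rows", "arguments": {
  "increments": [
    [[0,0,0,0,0,0.025,-1],[0,0,0,0,0,0.05,-1],[0,0,0,0,0,0.075,-1]]
  ]
}}

```text
time: 13.45
position: [0.5403, -0.1946, 0.0904]
tool_rot: [1.327, 2.848, 0.001]
ft_force: [2.1, -0.7, -1.0]
grip_width: 0.181
grip_force: 45.0
```

```bash
python3 -c "
from h import *
rd()"
```

```text
t 13.45 pos [ 0.5403 -0.1946  0.0904] knob 1.098 F [ 2.1 -0.7 -1. ] M [-0.026 -0.496  0.314] grip [ 0.181 44.998] tilt [0.    0.001]
```

{"name": "play_rows", "arguments": {
  "increments": [
    [[0,0,0,0,0,0.025,-1],[0,0,0,0,0,0.05,-1],[0,0,0,0,0,0.075,-1]]
  ]
}}

```text
time: 13.75
position: [0.5405, -0.1945, 0.0904]
tool_rot: [1.492, 2.764, 0.002]
ft_force: [2.3, 0.2, -0.8]
grip_width: 0.18
grip_force: 45.0
```

```bash
python3 -c "
from h import *
rd()"
```

```text
t 13.75 pos [ 0.5405 -0.1945  0.0904] knob 1.216 F [ 2.3  0.2 -0.8] M [ 0.008 -0.58   0.351] grip [ 0.18  44.998] tilt [0.001 0.001]
```

{"name": "play_rows", "arguments": {
  "increments": [
    [[0,0,0,0,0,0.025,-1],[0,0,0,0,0,0.05,-1]]
  ]
}}

```text
time: 13.95
position: [0.5406, -0.1944, 0.0904]
tool_rot: [1.599, 2.704, 0.002]
ft_force: [2.5, -0.4, -1.4]
grip_width: 0.179
grip_force: 45.0
```

```bash
python3 -c "
from h import *
rd()"
```

```text
t 13.95 pos [ 0.5406 -0.1944  0.0904] knob 1.295 F [ 2.5 -0.4 -1.4] M [-0.058 -0.573  0.344] grip [ 0.179 44.998] tilt [0.001 0.001]
```

{"name": "play_rows", "arguments": {
  "increments": [
    [[0,0,0,0,0,0.025,-1],[0,0,0,0,0,0.05,-1]]
  ]
}}

```text
time: 14.15
position: [0.5407, -0.1944, 0.0904]
tool_rot: [1.704, 2.639, 0.002]
ft_force: [3.2, 0.5, -1.3]
grip_width: 0.182
grip_force: 45.0
```

```bash
python3 -c "
from h import *
rd()"
```

```text
t 14.15 pos [ 0.5407 -0.1944  0.0904] knob 1.373 F [ 3.2  0.5 -1.3] M [-0.043 -0.609  0.392] grip [ 0.182 44.998] tilt [0.001 0.001]
```

{"name": "play_rows", "arguments": {
  "increments": [
    [[0,0,0,0,0,0.025,-1],[0,0,0,0,0,0.05,-1]]
  ]
}}

```text
time: 14.35
position: [0.5408, -0.1943, 0.0904]
tool_rot: [1.806, 2.57, 0.002]
ft_force: [2.2, 1.2, -1.6]
grip_width: 0.181
grip_force: 45.0
```

```bash
python3 -c "
from h import *
rd()"
```

```text
t 14.35 pos [ 0.5408 -0.1943  0.0904] knob 1.451 F [ 2.2  1.2 -1.6] M [-0.123 -0.641  0.338] grip [ 0.181 44.998] tilt [0.001 0.001]
```

{"name": "play_rows", "arguments": {
  "increments": [
    [[0,0,0,0,0,0.025,-1],[0,0,0,0,0,0.05,-1]]
  ]
}}

```text
time: 14.55
position: [0.5409, -0.1943, 0.0904]
tool_rot: [1.906, 2.497, 0.002]
ft_force: [2.3, 0.6, -0.9]
grip_width: 0.176
grip_force: 45.0
```

```bash
python3 -c "
from h import *
rd()"
```

```text
t 14.55 pos [ 0.5409 -0.1943  0.0904] knob 1.53 F [ 2.3  0.6 -0.9] M [-0.03  -0.767  0.339] grip [ 0.176 44.998] tilt [0.001 0.001]
```

{"name": "play_rows", "arguments": {
  "increments": [
    [[0,0,0,0,0,0.025,-1],[0,0,0,0,0,0.05,-1]]
  ]
}}

```text
time: 14.75
position: [0.541, -0.1943, 0.0904]
tool_rot: [2.002, 2.42, 0.003]
ft_force: [2.9, -0.1, -1.4]
grip_width: 0.18
grip_force: 45.0
```

```bash
python3 -c "
from h import *
rd()"
```

```text
t 14.75 pos [ 0.541  -0.1943  0.0904] knob 1.608 F [ 2.9 -0.1 -1.4] M [-0.049 -0.866  0.34 ] grip [ 0.18  44.998] tilt [0.002 0.001]
```

{"name": "play_rows", "arguments": {
  "increments": [
    [[0,0,0,0,0,0.025,-1],[0,0,0,0,0,0.05,-1]]
  ]
}}

```text
time: 14.95
position: [0.5411, -0.1943, 0.0904]
tool_rot: [2.095, 2.34, 0.003]
ft_force: [3.7, 0.6, -1.6]
grip_width: 0.18
grip_force: 45.0
```

```bash
python3 -c "
from h import *
rd()"
```

```text
t 14.95 pos [ 0.5411 -0.1943  0.0904] knob 1.687 F [ 3.7  0.6 -1.6] M [-0.085 -0.873  0.301] grip [ 0.18  44.998] tilt [0.002 0.001]
```

{"name": "play_rows", "arguments": {
  "increments": [
    [[0,0,0,0,0,0.025,-1],[0,0,0,0,0,0.05,-1]]
  ]
}}

```text
time: 15.15
position: [0.5412, -0.1943, 0.0904]
tool_rot: [2.185, 2.256, 0.003]
ft_force: [4.8, -0.7, -2.8]
grip_width: 0.183
grip_force: 45.0
```

```bash
python3 -c "
from h import *
rd()"
```

```text
t 15.15 pos [ 0.5412 -0.1943  0.0904] knob 1.765 F [ 4.8 -0.7 -2.8] M [-0.156 -0.893  0.439] grip [ 0.183 44.998] tilt [0.002 0.001]
```

Torque is rising (0.44 against about 0.34 free), so the jaws are biting. Smaller steps now.

{"name": "play_rows", "arguments": {
  "increments": [
    [[0,0,0,0,0,0.0125,-1],[0,0,0,0,0,0.025,-1]]
  ]
}}

```text
time: 15.35
position: [0.5412, -0.1943, 0.0904]
tool_rot: [2.23, 2.211, 0.003]
ft_force: [4.7, 1.8, -1.5]
grip_width: 0.181
grip_force: 45.0
```

```bash
python3 -c "
from h import *
rd()"
```

```text
t 15.35 pos [ 0.5412 -0.1943  0.0904] knob 1.806 F [ 4.7  1.8 -1.5] M [ 0.084 -1.245  0.486] grip [ 0.181 44.999] tilt [0.002 0.001]
```

{"name": "play_rows", "arguments": {
  "increments": [
    [[0,0,0,0,0,0.01,-1],[0,0,0,0,0,0.02,-1]]
  ]
}}

```text
time: 15.55
position: [0.5413, -0.1942, 0.0904]
tool_rot: [2.265, 2.176, 0.003]
ft_force: [4.2, 0.8, -3.5]
grip_width: 0.178
grip_force: 45.0
```

```bash
python3 -c "
from h import *
rd()"
```

```text
t 15.55 pos [ 0.5413 -0.1942  0.0904] knob 1.837 F [ 4.2  0.8 -3.5] M [ 0.104 -1.233  0.553] grip [ 0.178 44.999] tilt [0.002 0.001]
```

Torque is about 0.2 N·m above free, which is finger-tight. I'll hold, open to 30 mm and lift straight out.

{"name": "play_rows", "arguments": {
  "increments": [
    [[0,0,0,0,0,0.02,-1],[0,0,0,0,0,0.02,-1],[0,0,0,0,0,0,-0.5],[0,0,0,0,0,0,-0.31],[0,0,0,0,0,0,-0.31],[0,0,0,0,0,0,-0.31]]
  ]
}}

```text
time: 16.15
position: [0.539, -0.1958, 0.09]
tool_rot: [-2.268, -2.172, 0.001]
ft_force: [0.1, -0.2, -0.1]
grip_width: 0.336
grip_force: 0.0
```

```bash
python3 -c "
from h import *
rd()"
```

```text
t 16.15 pos [ 0.539  -0.1958  0.09  ] knob 1.841 F [ 0.1 -0.2 -0.1] M [-0.111  0.068 -0.025] grip [0.336 0.   ] tilt [-0.001  0.   ]
```

My hold rows carried an extra 0.03 rad. I'll regrip at the present angle (1.841 rad) to bring the knob back to the intended setting, read it, then release without turning.

{"name": "play_rows", "arguments": {
  "increments": [
    [[0,0,0,0,0,0,-0.5],[0,0,0,0,0,0,-1],[0,0,0,0,0,0,-1],[0,0,0,0,0,0,-1],[0,0,0,0,0,0,-1]]
  ],
  "squeeze": 30
}}

```text
time: 16.65
position: [0.5411, -0.1955, 0.0904]
tool_rot: [2.266, 2.172, 0.002]
ft_force: [4.8, -1.5, -5.0]
grip_width: 0.183
grip_force: 30.0
```

```bash
python3 -c "
from h import *
rd()"
```

```text
t 16.65 pos [ 0.5411 -0.1955  0.0904] knob 1.84 F [ 4.8 -1.5 -5. ] M [-0.429 -1.048 -0.126] grip [ 0.183 29.998] tilt [ 0.003 -0.001]
```

The reading of -0.126 N·m is consistent with a squeeze of about 20 N. I'll release and lift out.

{"name": "play_rows", "arguments": {
  "increments": [
    [[0,0,0,0,0,0,-0.5],[0,0,0,0,0,0,-0.31],[0,0,0,0,0,0,-0.31],[0,0,0,0,0,0,-0.31],[0,0,-0.1,0,0,0,-0.31],[0,0,-0.25,0,0,0,-0.31],[0,0,-0.5,0,0,0,-0.31],[0,0,-0.8,0,0,0,-0.31]]
  ]
}}

```text
time: 17.45
position: [0.5395, -0.1955, 0.1717]
tool_rot: [-2.268, -2.173, 0.001]
ft_force: [0.8, 0.3, 0.3]
grip_width: 0.347
grip_force: 0.0
```

{"name": "play_rows", "arguments": {
  "increments": [
    [[0,0,-0.4,0,0,0,-0.31],[0,0,-0.8,0,0,0,-0.31],[0,0,-0.8,0,0,0,-0.31]]
  ]
}}

```text
time: 17.75
position: [0.5423, -0.1975, 0.2569]
tool_rot: [2.263, 2.167, 0.01]
ft_force: [-0.1, -0.6, -0.3]
grip_width: 0.343
grip_force: 0.0
```

```bash
python3 - <<'E'
from h import *
import cv2
rd()
a=ctrl.get_image('scene')[:,:,::-1]
x=cv2.resize(a[110:410,60:410],None,fx=2,fy=2,interpolation=cv2.INTER_CUBIC)
cv2.imwrite('pics/c8.png',cv2.convertScaleAbs(x,alpha=1.6))
E
```

```text
t 17.75 pos [ 0.5423 -0.1975  0.2569] knob 1.84 F [-0.1 -0.6 -0.3] M [-0.083 -0.002 -0.016] grip [0.343 0.   ] tilt [ 0.01  -0.001]
```

View pics/c8.png

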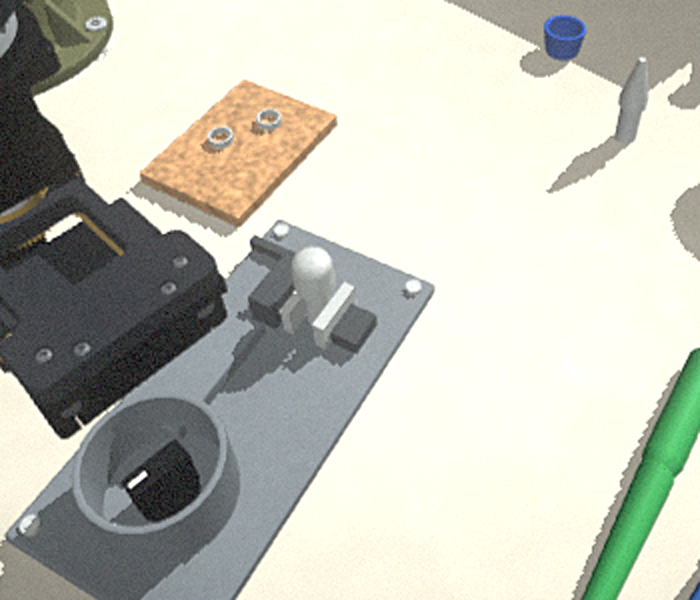

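The domed stake is upright and clamped at about (315,285), the knob bar has turned (mark at (137,480)), and the cone stake still stands at (632,100). The gripper is clear of everything, so I'm handing in.

```bash
python3 -c "
from bench import ctrl
print(ctrl.close_job())"
```

```text
the job is handed in; nothing more can be done
None
```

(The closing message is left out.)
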